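# Hang the headset arm on the slotted desk post

### The job

Hang the loose steel headset arm on the slotted desk post: hook its claws into the slots with the upper claws in the topmost row, then press it down close to the post until it snaps past the spring inside and is fully home, and let go. Work by feel: it takes a firm thumb's push, but never shove or press the post hard, and leave the headset, mug and stapler where they are.

Things in the scene. Friction and masses are not known exactly. Their poses are not given: they have to be found in the camera images.
- post: Fixed slotted steel post 38 mm wide, 36 deep, 233 tall on a 130 x 120 x 8 mm foot plate. Origin on the desk under the slotted face, z up. The face is the plane x = 0, 3 mm thick, and looks to -x; the post's body is at +x. Two columns of slots (y = +10, -10 mm), five rows 36 mm apart, each slot 7 mm wide, 25 high, lower edges 40, 76, 112, 148, 184 mm above the desk.
- slot_top (a point): Point on the post's face, midway between the columns, level with the lower edges of the topmost slots (184 mm above the desk). Axes as the post: x into the post, z up. The headset arm is home when hanger_seat coincides with it; there is 1 to 2 mm of play in x and y, so it droops by up to 0.03 rad.
- catch (a point): Sprung steel ramp inside the post behind the topmost slots. The upper claws come to rest on it 4 to 8 mm above home. Pushed past it (15 to 25 N down at hanger_heel, more if pushed farther out) the arm snaps down and is locked; it then stands hard. All contact forces on the post together (claw leverage and spring add up to twice the push) must stay under 80 N: push at most about 28 N.
- hanger_grip (a point): Grasp point of the loose headset arm, mid-width, 65 mm from its back edge (near its centre of mass), 20 mm below its flat top, 82 mm above its underside. The arm is a folded steel U-section 24 mm wide, 102 tall, 149 long plus claws, 0.24 to 0.39 kg, standing upright on its lower edge. x points along it to the claws, z up. At the far tip a lip rises 18 mm above the top.
- hanger_seat (a point): Point on the headset arm's back edge (the edge with the claws), mid-width, at the underside of the upper claws' necks: 87 mm above the arm's underside, 15 mm below its top. x points to the claws, z up. The claws enter the slots level when it is 14 to 18 mm (best 16) above slot_top; then the arm is lowered.
- upper_claws (a point): Lower end of the upper claws' hooks, midway between the two, 7 mm beyond the back edge, 14 mm below hanger_seat. Four claws 4 mm thick at y = +10, -10 mm reach 12.5 mm beyond the back edge; the lower pair is 72 mm (two slot rows) below the upper. Each is 21 mm tall: a neck 7 mm high, its hook hanging 14 mm below it, 4.5 mm clear of the back edge, with a small toe.
- hanger_heel (a point): Place to press: on the headset arm's flat top, mid-width, 22 mm from the back edge, 15 mm above hanger_seat. The post stands 34 mm above it when the arm is home.
- headset: Loose black headset, about 190 x 230 mm, 52 mm high, lying on the desk left of the post; origin under its middle. Leave alone.
- mug: Loose white mug, 82 mm wide, 95 mm tall; origin under its middle. Leave alone.
- stapler: Loose stapler, 140 x 36 mm, 55 mm high; origin under its middle. Leave alone.
Things that resemble listed ones, but are neither listed nor needed, are in the scene too. There is more than one size of the part that bears hanger_grip; the job needs the largest.

How it is judged:
On the way:
1. the claws are through the slots, the upper pair in the topmost row, and hooked at least 2 mm down behind the face (x of hanger_seat in the frame of slot_top between -0.005 and 0.003 m and y of hanger_seat in the frame of slot_top between -0.004 and 0.004 m and z of hanger_seat in the frame of slot_top between -0.003 and 0.012 m), for 0.1 s.
At the end, for the whole second after the job is handed in: the headset arm hangs on the post: upper claws in the topmost slots, back edge within 4 mm of the face, within 4 mm sideways, no more than 1.5 mm above fully down (spring snapped over), upright within 0.06 rad, square to the face within 0.1 rad, staying so when let go (x of hanger_seat in the frame of slot_top between -0.004 and 0.003 m and y of hanger_seat in the frame of slot_top between -0.004 and 0.004 m and z of hanger_seat in the frame of slot_top between -0.003 and 0.0015 m and angle between the z axis of hanger_seat and the z axis of slot_top, either way round below 0.06 rad and angle between the x axis of hanger_seat and the x axis of slot_top, either way round below 0.1 rad); the robot touches nothing.
It fails at once if the post is shoved or pressed hard: all contact forces on it together pass 80 N (contact force between post and anything else above 80 N).
It fails at once if a bystander is moved by more than 25 mm (distance of any of headset, mug, stapler from where it was at the start of the episode above 0.025 m).
It also fails if it takes over 58 s, if anything falls off the work surface, if the arm or the gripper's body presses on something with over 40 N, if the wrist force passes 120 N, or if a joint passes its speed limit or range.

### The arm

A 6-joint arm with a two-finger parallel gripper is mounted at the origin on the work surface. World frame = base frame: x ahead of the robot, y to its left, z up, the work surface at z = 0. Lengths are in m, angles in rad, forces in N, time in s.
With the tool pointing down it reaches from about 0.4 to 0.825 m from the base axis. Payload 7 kg.
Tool frame: the origin (TCP) lies at the very end of the fingers, on their centre line; the grasp point (between the pads) lies 19 mm behind it; z points along the fingers, x is the direction in which the jaws open and shut, and the axes are right-handed (so a half turn about z gives the same grasp; the last joint's range is limited). The gripper opens to 88 mm and grips with 3 to 60 N. Pads are 19 mm wide; open, the fingers measure 130 mm over their backs; the gripper's body (78 mm by 193 mm) begins 47 mm behind the grasp point.
Start: joints at [1.497, 0.359, 0.012, 0, -1.224, -0.288], TCP at [0.239, 0.631, 0.227] pointing down, gripper open.
Joint ranges: [-3.07, 3.07], [-1.43, 2.12], [-1.02, 1.25], [-3.03, 1.67], [-3.05, -0], [-3.03, 3.03]. Speed limits (rad/s): [2.39, 2.39, 3.01, 3.14, 3.14, 3.14].

### API

Orientations are given as [roll, pitch, yaw] about the fixed x, y, z axes, in that order (R = Rz(yaw) Ry(pitch) Rx(roll)).
In Python, from station import telemetry, grab_frame, arm, regions_of, pinpoint gives the robot as it stands. The module is installed in compiled form; this text tells all that it offers.
- The arm moves only by the shell command python3 -m inch 'ROWS' [FORCE]. ROWS is text: rows parted by semicolons, each of 7 numbers parted by spaces: the opening, from 0 (shut) to 1 (fully open), then the shift along the world's x, y, z in cm, then the turn, a rotation vector about the world's x, y, z in degrees. A call has 1 to 12 rows; each row is the pose to reach, as a shift and turn from the pose measured when the call began; what a row does not reach only later rows make up. A row lasts 1/8 s, in which the tool goes at most 62.5 mm and 10.7 degrees, less where a joint would pass 70% of its speed; a pose out of reach is approached as far as the arm can. A call with a gripper value outside its range is refused whole. The fingers move at their own pace and stop on an object; FORCE is the grip in N (left out, the last holds). Time passes only in rows, so rows that repeat a pose let the fingers close. It gives the time, the measured TCP pose, the force and the opening at its end, in the units of the state.
- telemetry.get_state(): the state, without advancing time (a new reading comes with each control period).
- grab_frame(name): name is "side" or "top" or "wrist"; returns a dict with "pixels" (384x512x3 uint8, red, green, blue), "fx", "fy", "cx", "cy" (pixels), "R" (3x3) and "t" (3): a world point X has camera coordinates R X + t. Camera axes: x right, y down, z forward; pixel columns grow to the right and rows downward; lengths in m; the calibration is good to about 2 mm. A picture is of the moment at which its call begins. There is no depth.
- arm.job_done(): hands the job in, once; it reports no verdict.
Trained networks look in the newest picture that a camera, given by its name, has taken for a name from the list of things; names that differ only in an ending like _2 or _b are one class to them, and where a whole thing is asked for, a point or a joint stands for the part that bears it (a point fixed in the world has none). Each returns a list of dicts, best first, with "p" (0 to 1); they miss things now and then, are a little off and sometimes report something else, mostly with a low value. They report only what shows in the picture. A call takes as long as a camera call. They do not tell look-alikes from the thing itself.
- regions_of(camera, name): "pixels" (384x512 bool, what is visible of it) and "bbox" ([left, top, right, bottom] in pixels, round what is visible of it).
- pinpoint(camera, name): "location" ([column, row] in pixels: a listed point, or the origin of a listed thing).
The state is a dict: "t": time; "q": joint angles; "qd": joint speeds; "joint_efforts": joint torques, N m; "eef_pos": TCP position; "ee_rot": TCP orientation; "force": force on the tool from outside, world axes, zero at the start; "moment": the same for the moment, N m; "width": finger opening in m.
Only numpy, scipy, OpenCV 4.12 (cv2) and the standard library are available. Lean on these libraries where they do the work, as an engineer would, in place of code of your own. Each camera call takes 0.05 s, during which the arm holds its last target. There are 200 camera calls.

## Working session

There is one attempt and no reset: what is moved stays moved. The work goes in short steps, Python scripts to look and compute and a shell command to move; the robot and the scene stay as the last step left them, time stands still between calls to the robot, and variables do not carry over. Pictures are saved under pics/ and viewed, about 8 in all and at most 12, crops included, and the job is handed in when it is done.

```bash
mkdir -p pics
cat > h.py <<'E'
import numpy as np, cv2
from station import telemetry, grab_frame, arm, regions_of, pinpoint
def save(f,name,box=None,scale=1):
    im=f["pixels"][:,:,::-1]
    if box: im=im[box[1]:box[3],box[0]:box[2]]
    cv2.imwrite("pics/"+name,cv2.resize(np.ascontiguousarray(im),None,fx=scale,fy=scale,interpolation=cv2.INTER_CUBIC))
def ray(f,p):
    d=np.array([(p[0]-f["cx"])/f["fx"],(p[1]-f["cy"])/f["fy"],1.]); R=np.array(f["R"]);t=np.array(f["t"])
    return -R.T@t, R.T@d
def onz(f,p,z):
    o,d=ray(f,p); return o+d*(z-o[2])/d[2]
def tri(*fp):
    A=np.zeros((3,3));b=np.zeros(3);rs=[]
    for f,p in fp:
        o,d=ray(f,p);d=d/np.linalg.norm(d);P=np.eye(3)-np.outer(d,d);A+=P;b+=P@o;rs.append((P,o))
    x=np.linalg.solve(A,b); return x,[round(1000*np.linalg.norm(P@(x-o)),1) for P,o in rs]
def proj(f,X):
    c=np.array(f["R"])@X+f["t"]; return np.array([c[0]/c[2]*f["fx"]+f["cx"],c[1]/c[2]*f["fy"]+f["cy"]])
E
python3 - <<'E'
from h import *
np.set_printoptions(precision=4,suppress=True)
F={}
for c in ("side","top"):
    F[c]=grab_frame(c); f=F[c]; print(c,f["fx"],"cam at",-np.array(f["R"]).T@f["t"],"fwd",np.array(f["R"])[2])
    for n in ("post","slot_top","hanger_grip","hanger_seat","upper_claws","hanger_heel","headset","mug","stapler"):
        print(n,[(np.round(r["location"],1).tolist(),round(r["p"],2)) for r in pinpoint(c,n)][:4])
    print([(r["bbox"],round(r["p"],2)) for r in regions_of(c,"hanger_grip")])
im=np.hstack([F["side"]["pixels"],F["top"]["pixels"]])
for c in F: save(F[c],c+"0.png",None,1.5)
print(telemetry.get_state())
E
```

```text
side 439.3012540855376 cam at [ 0.4598 -1.013   0.7597] fwd [ 0.091   0.8656 -0.4923]
post [([255.1, 232.4], 0.93)]
slot_top [([255.9, 177.2], 0.87)]
hanger_grip [([324.6, 265.9], 0.77), ([211.3, 261.8], 0.74), ([268.3, 271.6], 0.61)]
hanger_seat [([303.3, 258.0], 0.93), ([261.5, 253.4], 0.72), ([292.6, 204.5], 0.69), ([194.8, 261.3], 0.68)]
upper_claws [([300.2, 267.1], 0.9), ([260.9, 252.9], 0.67), ([194.3, 265.0], 0.56)]
hanger_heel [([312.3, 258.7], 0.81), ([201.2, 259.3], 0.79), ([264.1, 254.2], 0.56)]
headset [([212.2, 183.2], 0.77)]
mug [([304.9, 244.2], 0.7)]
stapler [([292.6, 203.3], 0.6)]
[([190.4, 255.7, 238.7, 291.5], 0.88), ([299.2, 256.4, 347.8, 292.5], 0.75), ([258.5, 247.8, 285.2, 302.9], 0.69)]
top 348.08208357120793 cam at [0.3538 0.0775 1.0105] fwd [ 0.2271  0.0221 -0.9736]
post [([262.1, 198.0], 0.65)]
slot_top [([262.0, 181.1], 0.63), ([261.7, 181.4], 0.61)]
hanger_grip [([338.7, 247.3], 0.86), ([363.4, 201.1], 0.57), ([353.4, 158.4], 0.53), ([262.3, 181.4], 0.5)]
hanger_seat [([332.8, 263.1], 0.93), ([344.6, 201.6], 0.9), ([350.1, 169.0], 0.78)]
upper_claws [([338.9, 203.5], 0.97), ([333.5, 264.9], 0.72), ([345.4, 174.5], 0.52), ([359.1, 201.2], 0.28)]
hanger_heel [([352.4, 202.5], 0.92), ([336.8, 256.0], 0.65), ([351.4, 166.5], 0.61)]
headset []
mug [([286.2, 155.2], 0.67)]
stapler [([224.5, 148.8], 0.88)]
[([327.5, 224.7, 351.3, 271.1], 0.92), ([335.6, 137.1, 377.1, 178.2], 0.86), ([335.4, 195.3, 400.9, 213.9], 0.65)]
{'t': 1.1, 'q': array([ 1.4971,  0.3586,  0.0119, -0.    , -1.2241, -0.2881]), 'qd': array([-0.0011, -0.0004, -0.0018,  0.    , -0.0009,  0.0004]), 'joint_efforts': array([  0.001 , -58.2393,  29.3305,   7.0025,   0.0123,  -0.    ]), 'eef_pos': array([0.2389, 0.6313, 0.2266]), 'ee_rot': array([ 3.1416,  0.    , -1.9326]), 'force': array([ 0.3358, -0.2751, -0.4392]), 'moment': array([-0.0363,  0.0199, -0.0481]), 'width': 0.08776208460283517}
```

View pics/side0.png

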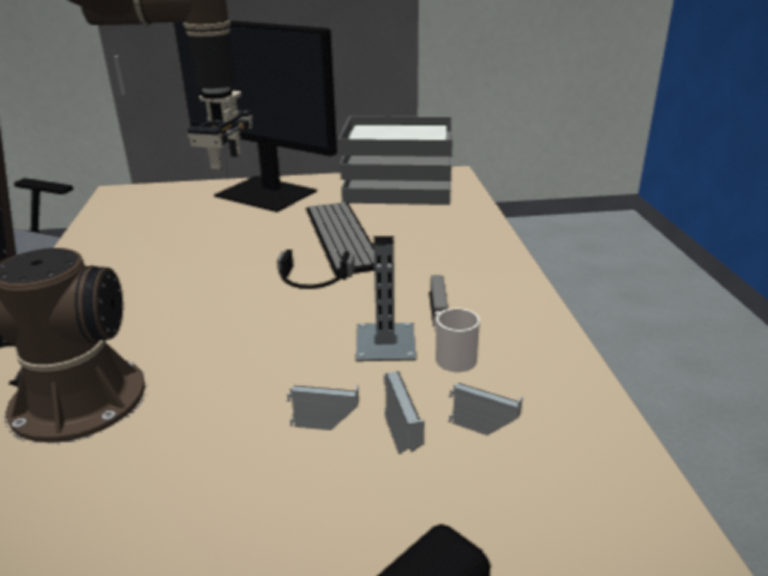

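View pics/top0.png

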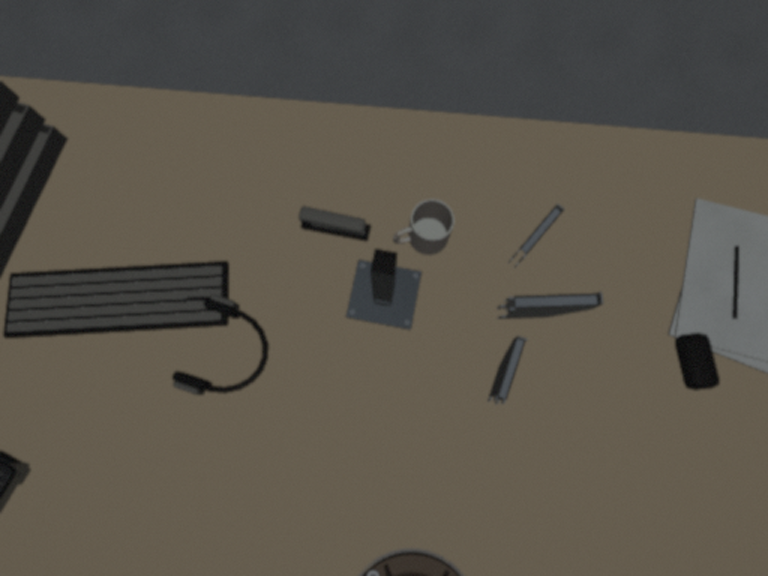

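Three headset arms, with positions in the side / top views (native px):
- **Left:** (211,262) / (339,247)
- **Middle:** (268,272) / (363,201)
- **Right:** (325,266) / (353,158)

The middle one is clearly the longest and is my choice. The post's slots face the side camera, towards world −y. I'll check the choice in a crop and compute the poses.

Run:
```python
from h import *
np.set_printoptions(precision=4,suppress=True)
s=grab_frame("side"); t=grab_frame("top")
print("slot_top",tri((s,(255.9,177.2)),(t,(262,181.2))), "onz", onz(t,(262,181.2),.184), onz(s,(255.9,177.2),.184))
print("post",tri((s,(255.1,232.4)),(t,(262.1,198))), onz(s,(255.1,232.4),0),onz(t,(262.1,198),0))
print("seat mid",onz(t,(344.6,201.6),.087),tri((s,(261.5,253.4)),(t,(344.6,201.6))))
print("heel",onz(t,(352.4,202.5),.102),tri((s,(264.1,254.2)),(t,(352.4,202.5))))
print("grip",onz(t,(363.4,201.1),.082),tri((s,(268.3,271.6)),(t,(363.4,201.1))))
for a in (regions_of("top","hanger_grip")):
    m=a["pixels"]; r=cv2.minAreaRect(np.argwhere(m)[:,::-1].astype(np.float32)); print(r[0],r[1],onz(t,r[0],.1))
for a in regions_of("top","post"): print("post",a["bbox"],a["p"])
# slotted face orientation: darkness
a=s["pixels"][140:315,185:360]; b=t["pixels"][130:305,215:410]
A=cv2.resize(a,(500,500),interpolation=cv2.INTER_CUBIC);B=cv2.resize(b[:170],(0,0),fx=1.5,fy=1.5) 
save(s,"c1.png",(185,140,360,315),4)
```

```text
slot_top (array([0.5758, 0.085 , 0.1848]), [np.float64(0.6), np.float64(0.6)]) onz [0.5755 0.085  0.184 ] [0.5766 0.0869 0.184 ]
post (array([ 0.572 ,  0.0817, -0.0011]), [np.float64(1.6), np.float64(1.6)]) [0.5702 0.0795 0.    ] [0.5734 0.0817 0.    ]
seat mid [ 0.5652 -0.1419  0.087 ] (array([ 0.5637, -0.1414,  0.089 ]), [np.float64(1.0), np.float64(1.0)])
heel [ 0.5613 -0.1591  0.102 ] (array([ 0.5645, -0.1598,  0.0993]), [np.float64(2.6), np.float64(2.6)])
grip [ 0.5725 -0.194   0.082 ] (array([ 0.5731, -0.196 ,  0.075 ]), [np.float64(1.0), np.float64(1.0)])
(357.7212829589844, 156.43441772460938) (6.529880523681641, 49.678306579589844) [ 0.6926 -0.1703  0.1   ]
(337.6500244140625, 246.0500030517578) (12.649109840393066, 48.38284683227539) [ 0.4429 -0.125   0.1   ]
post [233.1, 166.9, 280.3, 221.6] 0.56
```

View pics/c1.png

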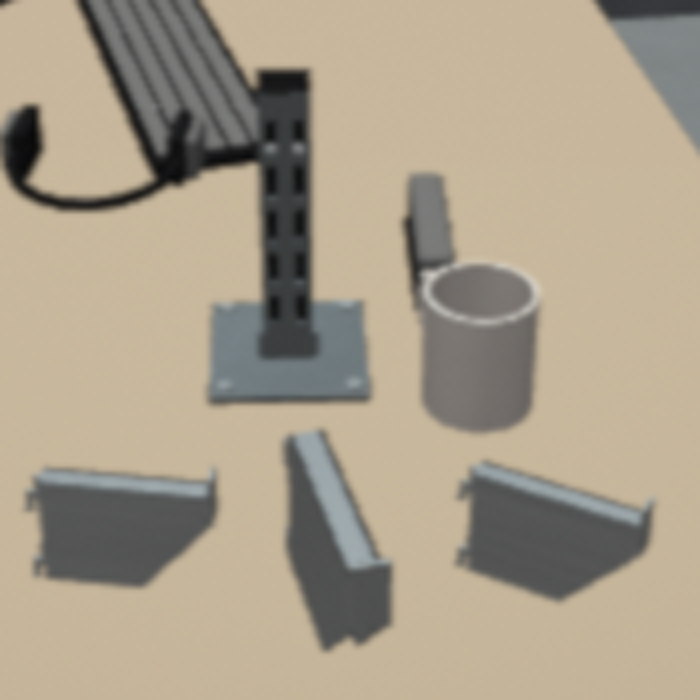

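```bash
python3 - <<'E'
from h import *
np.set_printoptions(precision=4,suppress=True)
t=grab_frame("top")
b=[onz(t,np.array(p)/1.5,.008) for p in [(362,265),(416,275),(407,322),(352,311)]]
print(np.array(b)); e=[b[1]-b[0],b[2]-b[3],b[0]-b[3],b[1]-b[2]]
for v in e: print(np.degrees(np.arctan2(v[1],v[0])),np.linalg.norm(v))
g=t["pixels"][190:220,325:410].astype(int).sum(2)
# top face of middle arm: bright pixels
m=np.zeros((384,512),np.uint8); sub=(t["pixels"].astype(int)); 
blue=(sub[...,2]>sub[...,0]+3); 
ys,xs=np.nonzero(blue[190:220,325:410]); print(len(xs),sub[200,350:400:8])
p=np.stack([xs+325,ys+190],1)
W=np.array([onz(t,q,.102) for q in p]) 
c,s,ev=np.linalg.svd(W[:,:2]-W[:,:2].mean(0),full_matrices=False); print(W.mean(0),np.degrees(np.arctan2(ev[0,1],ev[0,0])),W.min(0),W.max(0))
E
python3 -m inch '1 0 0 12 0 0 0;1 0 0 12 0 0 0;1 33 -82 12 0 0 -69;1 33 -82 12 0 0 -69;1 33 -82 12 0 0 -69;1 33 -82 12 0 0 -69;1 33 -82 12 0 0 -69;1 33 -82 12 0 0 -69;1 33 -82 12 0 0 -69;1 33 -82 12 0 0 -69;1 33 -82 12 0 0 -69;1 33 -82 12 0 0 -69'
```

```text
[[0.6309 0.1493 0.008 ]
 [0.6203 0.0405 0.008 ]
 [0.5247 0.0505 0.008 ]
 [0.5364 0.1592 0.008 ]]
-95.55761140403652 0.10928843119373127
-96.1541006991531 0.10933611078663195
-5.972340472487115 0.09504047359429345
-5.942558759086274 0.09617839965793498
369 [[76 80 85]
 [76 81 86]
 [78 82 88]
 [78 82 88]
 [78 83 87]
 [79 83 87]
 [48 51 50]]
[ 0.5708 -0.2052  0.102 ] -82.1655729536742 [ 0.5487 -0.2799  0.102 ] [ 0.5873 -0.1265  0.102 ]
t: 2.85
eef_pos: [0.4726, 0.0495, 0.3471]
ee_rot: [3.141, 0.001, -3.136]
force: [1.5, 0.2, -0.5]
width: 0.0879
```

```bash
python3 -m inch '1 9.8 -24 -8 0 0 0;1 9.8 -24 -8 0 0 0;1 9.8 -24 -8 0 0 0;1 9.8 -24 -8 0 0 0;1 9.8 -24 -8 0 0 0;1 9.8 -24 -8 0 0 0'
python3 - <<'E'
from h import *
np.set_printoptions(precision=4,suppress=True)
f=grab_frame("wrist"); print("cam at",-np.array(f["R"]).T@f["t"],"fwd",np.array(f["R"])[2],f["fx"])
z=dict(hanger_grip=.082,hanger_seat=.087,hanger_heel=.102,upper_claws=.073)
for n in z:
    for r in pinpoint("wrist",n)[:3]: print(n,np.round(r["location"],1),round(r["p"],2),onz(f,r["location"],z[n]))
for r in regions_of("wrist","hanger_grip"): print(r["bbox"],r["p"])
save(f,"w1.png",None,1.5)
print(telemetry.get_state()["eef_pos"],telemetry.get_state()["t"])
E
```

```text
t: 3.6
eef_pos: [0.5704, -0.1917, 0.266]
ee_rot: [3.141, -0.001, -3.139]
force: [0.2, 0.3, -0.1]
width: 0.0877
cam at [ 0.5702 -0.2743  0.4248] fwd [-0.0005  0.3035 -0.9528] 309.28174894032514
hanger_grip [357.6 209.8] 0.95 [ 0.4503 -0.1427  0.082 ]
hanger_grip [259.  160.2] 0.74 [ 0.5674 -0.2023  0.082 ]
hanger_grip [143.2 174.7] 0.61 [ 0.6998 -0.1851  0.082 ]
hanger_seat [392.8 219.1] 0.87 [ 0.4093 -0.133   0.087 ]
hanger_seat [261.1 216.7] 0.66 [ 0.5647 -0.1357  0.087 ]
hanger_seat [174.3 199.4] 0.66 [ 0.6651 -0.1571  0.087 ]
hanger_heel [259.4 205. ] 0.79 [ 0.5669 -0.1559  0.102 ]
hanger_heel [387.2 218.6] 0.7 [ 0.4228 -0.1399  0.102 ]
upper_claws [393.6 217.9] 0.86 [ 0.4019 -0.1288  0.073 ]
upper_claws [182.1 199.2] 0.85 [ 0.6597 -0.1525  0.073 ]
upper_claws [263.8 218.1] 0.79 [ 0.5611 -0.1281  0.073 ]
[306.8, 184.0, 406.0, 230.1] 0.97
[81.4, 134.4, 195.6, 204.4] 0.79
[234.5, 82.4, 273.0, 223.9] 0.72
[ 0.5707 -0.1894  0.2682] 3.9
```

View pics/w1.png

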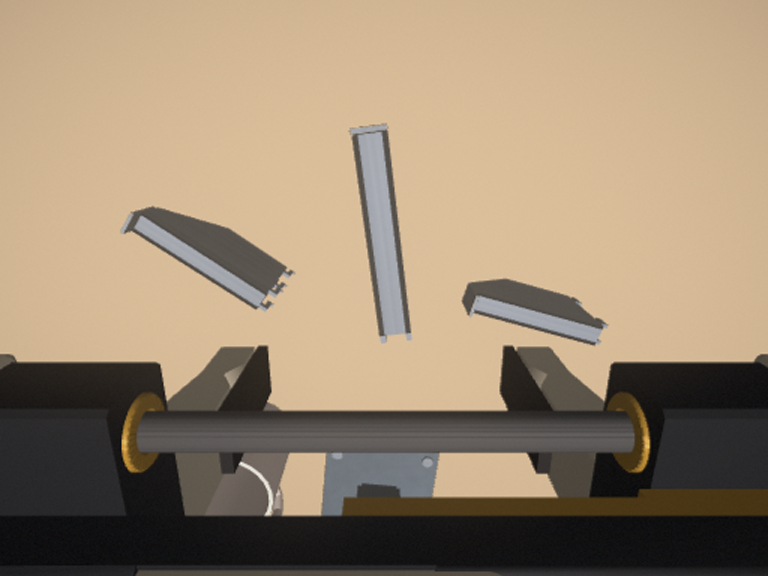

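The wrist view shows the middle arm running from its lip at native (246,87) to its claws at (264,224). I'll fit its top strip to get its axis.

Run:
```python
from h import *
np.set_printoptions(precision=4,suppress=True)
f=grab_frame("wrist"); a=f["pixels"].astype(int)
m=(a[...,2]>a[...,0]+2)&(a.sum(2)>300); m[:,:228]=0;m[:,280:]=0;m[:93]=0;m[232:]=0
P=[]
for r in range(98,216,2):
    x=np.nonzero(m[r])[0]
    if len(x)>8: P.append(onz(f,((x.min()+x.max()+0)/2,r),.102)); w=len(x)
P=np.array(P); k=np.polyfit(P[:,1],P[:,0],1); print(len(P),k,"res",np.std(P[:,0]-np.polyval(k,P[:,1])),"yaw",90-np.degrees(np.arctan(k[0])))
ys,xs=np.nonzero(m); print("rows",ys.min(),ys.max(),"back y",onz(f,(264,ys.max()+.5),.102), "w",w)
for y in (-.135,-.19,-.2): print(y,np.polyval(k,y))
s=telemetry.get_state();print(s["eef_pos"],s["ee_rot"])
```

```text
59 [-0.1252  0.5459] res 0.00023715185365006183 yaw 97.1370709877278
rows 93 225 back y [ 0.5622 -0.1279  0.102 ] w 14
-0.135 0.562833864227739
-0.19 0.5697206169661728
-0.2 0.5709727538277063
[ 0.5707 -0.1895  0.268 ] [ 3.1409  0.0028 -3.1349]
```

```bash
python3 -m inch '1 0 -0.7 -10 0 0 6.7;1 0 -0.7 -10 0 0 6.7;1 0 -0.7 -20.5 0 0 6.7;1 0 -0.7 -20.5 0 0 6.7;1 0 -0.7 -20.5 0 0 6.7;1 0 -0.7 -20.5 0 0 6.7;1 0 -0.7 -20.5 0 0 6.7'
python3 -m inch '0 0 0 0 0 0 0;0 0 0 0 0 0 0;0 0 0 0 0 0 0;0 0 0 0 0 0 0;0 0 0 0 0 0 0;0 0 0 0 0 0 0' 45
```

```text
t: 4.82
eef_pos: [0.5724, -0.1965, 0.0656]
ee_rot: [-3.141, 0.007, -3.017]
force: [-0.7, 0.2, 0.3]
width: 0.0878
t: 5.58
eef_pos: [0.5723, -0.1965, 0.0655]
ee_rot: [-3.141, 0.007, -3.017]
force: [-0.5, 0.4, -0.1]
width: 0.0333
```

```bash
python3 -m inch '0 0 0 0 0 0 0;0 0 0 0 0 0 0;0 0 0 0 0 0 0' 45
python3 -m inch '0 0 0 3 0 0 0;0 0 0 6 0 0 0;0 0 0 12 0 0 0;0 0 0 17 0 0 0;0 0 0 20 0 0 0;0 0 0 20 0 0 0;0 0 0 20 0 0 0'
python3 - <<'E'
from h import *
np.set_printoptions(precision=4,suppress=True)
F={c:grab_frame(c) for c in("side","wrist","top")}
s=telemetry.get_state(); print(s["eef_pos"],s["ee_rot"],s["force"],s["moment"],s["width"])
for c in F:
  for n in("hanger_seat","hanger_heel","upper_claws","hanger_grip"):
    print(c,n,[(np.round(r["location"],1).tolist(),round(r["p"],2)) for r in pinpoint(c,n)][:4])
save(F["wrist"],"w2.png",None,1.5); save(F["side"],"s2.png",(180,100,330,250),4)
E
```

```text
t: 5.95
eef_pos: [0.5722, -0.1965, 0.0654]
ee_rot: [-3.141, 0.006, -3.017]
force: [-0.6, -0.1, -0.2]
width: 0.0236
t: 6.82
eef_pos: [0.5713, -0.1961, 0.2635]
ee_rot: [3.14, 0.004, -3.018]
force: [-0.0, -0.2, -3.9]
width: 0.0242
[ 0.5715 -0.1963  0.2635] [ 3.1409  0.0033 -3.0176] [-0.0582  0.0814 -4.0611] [ 0.0872 -0.0113 -0.045 ] 0.023375148538634066
side hanger_seat [([303.0, 259.1], 0.97), ([192.0, 264.8], 0.67), ([261.4, 182.1], 0.6)]
side hanger_heel [([311.7, 258.5], 0.77), ([203.6, 258.6], 0.74), ([264.3, 180.1], 0.67)]
side upper_claws [([191.8, 264.4], 0.96), ([301.9, 266.3], 0.69)]
side hanger_grip [([213.4, 260.7], 0.79), ([268.0, 197.6], 0.78)]
wrist hanger_seat [([386.5, 237.0], 0.98), ([172.6, 193.5], 0.56)]
wrist hanger_heel [([378.1, 237.0], 0.71), ([159.3, 185.7], 0.59)]
wrist upper_claws [([178.0, 194.4], 0.78), ([388.1, 233.3], 0.64), ([256.7, 257.8], 0.47)]
wrist hanger_grip [([256.3, 255.0], 0.83), ([141.4, 160.9], 0.59), ([352.7, 222.4], 0.58)]
top hanger_seat []
top hanger_heel []
top upper_claws []
top hanger_grip []
```

View pics/w2.png

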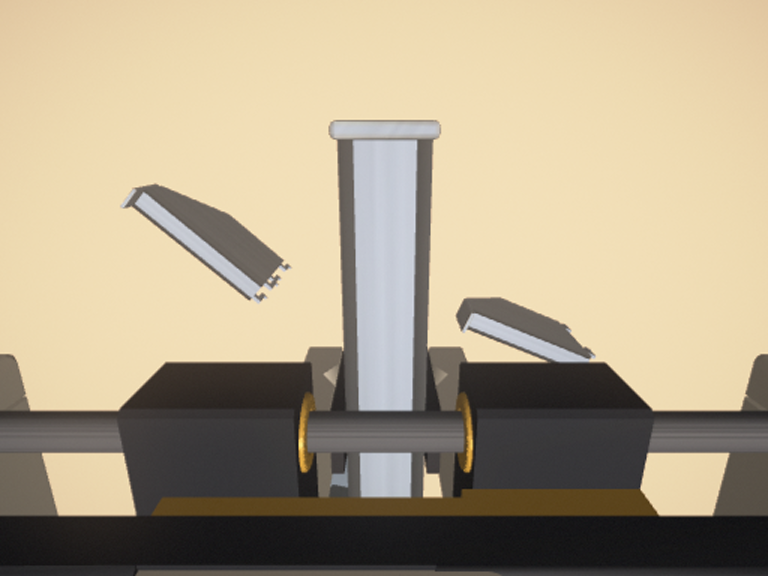

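View pics/s2.png

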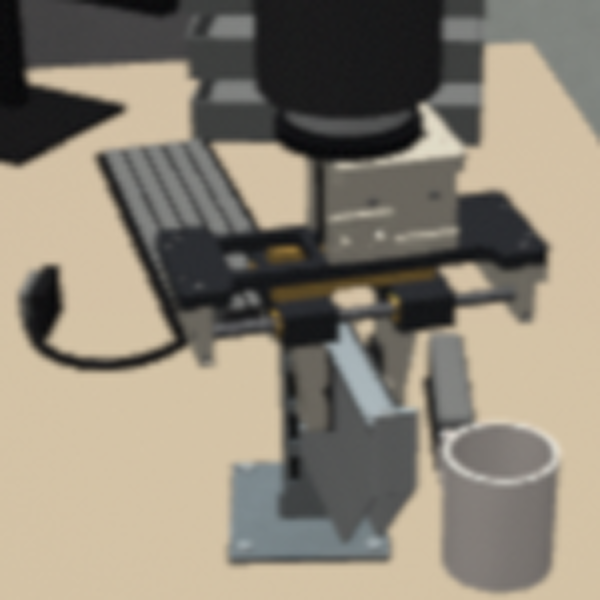

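```bash
python3 - <<'E'
from h import *
np.set_printoptions(precision=4,suppress=True)
f=grab_frame("wrist"); s=telemetry.get_state(); p=s["eef_pos"]; yaw=s["ee_rot"][2]; u=np.array([np.cos(yaw-np.pi/2),np.sin(yaw-np.pi/2),0]); print(u)
z0=p[2]-.0654
for r in (80.7,92): 
    for h in (.120,.102): 
        X=onz(f,(256.5,r),z0+h); print(r,h,X,"along",(X-p)@u)
E
python3 -m inch '0 -0.5 10 -4 0 0 -6;0 -0.5 18.7 -8.5 0 0 -12.9;0 -0.5 18.7 -8.5 0 0 -12.9;0 -0.5 18.7 -8.5 0 0 -12.9;0 -0.5 18.7 -8.5 0 0 -12.9;0 -0.5 18.7 -8.5 0 0 -12.9'
python3 - <<'E'
from h import *
np.set_printoptions(precision=4,suppress=True)
f=grab_frame("side"); save(f,"s3.png",(205,120,305,220),6); g=grab_frame("top")
s=telemetry.get_state(); print(s["eef_pos"],s["ee_rot"],s["force"])
for c,ff in(("side",f),("top",g)):
  for n in("hanger_seat","hanger_heel","slot_top","hanger_grip"):
    print(c,n,[(np.round(r["location"],1).tolist(),round(r["p"],2)) for r in pinpoint(c,n)][:5])
E
```

```text
[-0.1238  0.9923  0.    ]
80.7 0.12 [ 0.5822 -0.2822  0.3201] along -0.08622849415795512
80.7 0.102 [ 0.5824 -0.2828  0.3021] along -0.08689387533281458
92 0.12 [ 0.5817 -0.2788  0.3201] along -0.08281041887059569
92 0.102 [ 0.5819 -0.2788  0.3021] along -0.08288611524471294
t: 8.38
eef_pos: [0.5678, -0.0101, 0.1812]
ee_rot: [-3.141, 0.008, 3.04]
force: [-0.1, -0.2, -3.5]
width: 0.0235
[ 0.5677 -0.0104  0.1812] [3.1415 0.0076 3.0394] [ 0.4896 -0.5099 -4.0242]
side hanger_seat [([300.3, 258.4], 0.86), ([194.9, 260.5], 0.72), ([256.6, 176.7], 0.6)]
side hanger_heel [([202.2, 256.6], 0.89), ([311.4, 258.7], 0.88), ([258.4, 177.5], 0.74)]
side slot_top [([254.9, 176.4], 0.85)]
side hanger_grip [([324.1, 266.9], 0.89), ([253.8, 193.3], 0.82), ([212.5, 262.3], 0.55)]
top hanger_seat [([333.3, 264.6], 0.97), ([278.1, 182.5], 0.88), ([345.1, 168.8], 0.77)]
top hanger_heel [([286.5, 181.8], 0.72), ([353.4, 161.0], 0.68), ([337.5, 258.5], 0.6)]
top slot_top [([261.7, 182.2], 0.79)]
top hanger_grip [([276.2, 183.4], 0.7), ([340.6, 249.7], 0.68), ([354.6, 159.2], 0.57)]
```

View pics/s3.png

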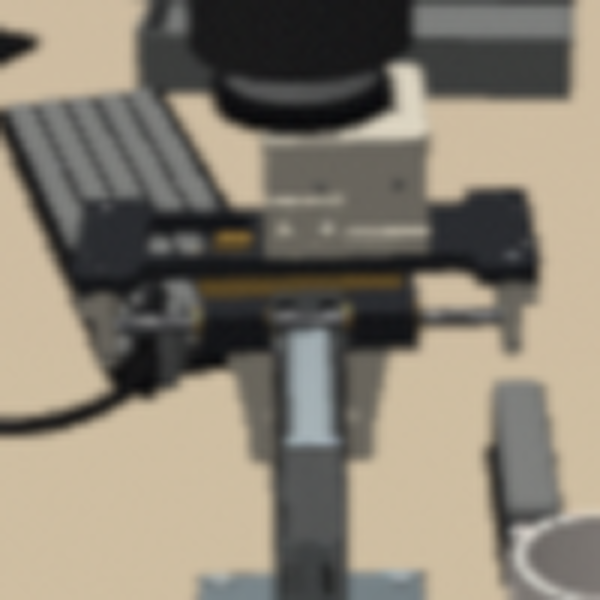

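```bash
cat > st.py <<'E'
from h import *
from scipy.spatial.transform import Rotation as Ro
np.set_printoptions(precision=4,suppress=True)
S=np.array([.5763,.0857,.184]); yawp=np.radians(84.2); D=.0635
def st():
    s=telemetry.get_state(); R=Ro.from_euler("xyz",s["ee_rot"]); p=s["eef_pos"]
    M=R.as_matrix(); hx=-M[:,1]; hz=-M[:,2]
    if hx[1]<0: hx=-hx
    seat=p+D*hx+(.087-.0654)*hz
    u=np.array([np.cos(yawp),np.sin(yawp),0]); v=np.array([-u[1],u[0],0]); d=seat-S
    tgt=np.stack([u,v,[0,0,1]],1); H=np.stack([hx,np.cross(hz,hx),hz],1)
    print("t",s["t"],"tcp",p,"seat-slot mm x,y,z",1000*np.array([d@u,d@v,d[2]]),"turn needed deg (world)",np.degrees(Ro.from_matrix(tgt@H.T).as_rotvec()),"F",s["force"],"M",s["moment"],"w",s["width"])
    return seat,hx,hz
E
python3 - <<'E'
from st import *
seat,hx,hz=st(); f=grab_frame("side"); g=grab_frame("top")
lip=seat-.147*hx+.033*hz; heel=seat-.022*hx+.015*hz
print("lip side",proj(f,lip),"heel",proj(f,heel),"slot",proj(f,S)); print("top heel",proj(g,heel),"seat",proj(g,seat),"slot",proj(g,S))
a=f["pixels"].astype(int)
# top-face strip of hanger in side picture: bright bluish rows 180..192
for r in range(178,193,2): 
    x=np.nonzero(a[r,240:275].sum(1)>400)[0]+240; print(r,x.min() if len(x) else 0,x.max() if len(x) else 0)
lo=seat-.14*hx+.015*hz; print("strip far/near",proj(f,lo),proj(f,seat-.03*hx+.015*hz))
E
```

```text
t 8.875 tcp [ 0.5673 -0.0097  0.1805] seat-slot mm x,y,z [-32.3494  -0.5304  18.1233] turn needed deg (world) [0.0452 0.3757 0.0071] F [-0.0559  0.905  -4.3362] M [0.073  0.0277 0.0119] w 0.023441449460022842
lip side [256.5835 192.884 ] heel [256.0588 175.8021] slot [255.8398 177.3932]
top heel [284.5968 181.31  ] seat [275.1001 181.1804] slot [261.7322 180.8448]
178 253 274
180 253 274
182 240 274
184 240 274
186 240 274
188 240 274
190 240 274
192 240 274
strip far/near [256.7076 197.8545] [256.0992 177.1753]
```

```bash
python3 -m inch '0 0 0.8 -0.2 0 0.38 0;0 0.12 1.7 -0.2 0 0.38 0;0 0.12 1.7 -0.2 0 0.38 0;0 0.12 1.7 -0.2 0 0.38 0;0 0.12 1.7 -0.2 0 0.38 0'
python3 -c "
from st import *
st()"
```

```text
t: 9.6
eef_pos: [0.5684, 0.0074, 0.1785]
ee_rot: [-3.141, -0.0, 3.041]
force: [0.1, 0.0, -4.0]
width: 0.0237
t 9.6 tcp [0.5684 0.0074 0.1785] seat-slot mm x,y,z [-15.2067  -0.0453  16.021 ] turn needed deg (world) [ 0.0474 -0.0131 -0.0086] F [ 0.1086  0.0443 -3.9662] M [ 0.1479 -0.0871 -0.0257] w 0.02373498131219743
```

Well aligned. I'll advance in small steps and feel for contact.

```bash
python3 -m inch '0 0.02 0.2 0 0 0 0;0 0.04 0.4 0 0 0 0;0 0.05 0.5 0 0 0 0;0 0.05 0.5 0 0 0 0;0 0.05 0.5 0 0 0 0'
python3 -c "
from st import *
st()"
```

```text
t: 10.22
eef_pos: [0.5689, 0.0124, 0.1785]
ee_rot: [-3.141, -0.0, 3.041]
force: [0.1, 0.2, -4.0]
width: 0.0236
t 10.225 tcp [0.5689 0.0124 0.1785] seat-slot mm x,y,z [-10.1727  -0.0403  16.0442] turn needed deg (world) [ 0.0464 -0.0115 -0.0095] F [ 0.0581  0.2451 -3.9655] M [ 0.0987 -0.0814  0.0062] w 0.023620613161953397
```

```bash
python3 -m inch '0 0.02 0.2 0 0 0 0;0 0.03 0.35 0 0 0 0;0 0.03 0.35 0 0 0 0;0 0.03 0.35 0 0 0 0'
python3 -c "
from st import *
st()"
```

```text
t: 10.72
eef_pos: [0.5692, 0.0159, 0.1785]
ee_rot: [-3.141, -0.0, 3.041]
force: [-0.3, 0.4, -3.5]
width: 0.024
t 10.725 tcp [0.5692 0.0159 0.1785] seat-slot mm x,y,z [-6.6508  0.0094 16.0383] turn needed deg (world) [ 0.0493 -0.0114 -0.0125] F [-0.2858  0.3812 -3.5449] M [ 0.1459 -0.0537 -0.0705] w 0.02401089101741184
```

```bash
python3 -m inch '0 0.02 0.15 0 0 0 0;0 0.03 0.3 0 0 0 0;0 0.03 0.3 0 0 0 0;0 0.03 0.3 0 0 0 0'
python3 -c "
from st import *
st()"
```

```text
t: 11.22
eef_pos: [0.5695, 0.0189, 0.1785]
ee_rot: [-3.141, -0.0, 3.041]
force: [-0.0, -0.0, -4.1]
width: 0.0235
t 11.225 tcp [0.5695 0.0189 0.1785] seat-slot mm x,y,z [-3.6138  0.0562 16.0125] turn needed deg (world) [ 0.0485 -0.014  -0.018 ] F [-0.017  -0.0044 -4.079 ] M [ 0.1327 -0.0713 -0.0383] w 0.02349988318461854
```

```bash
python3 -m inch '0 0.01 0.1 0 0 0 0;0 0.02 0.2 0 0 0 0;0 0.02 0.2 0 0 0 0;0 0.02 0.2 0 0 0 0'; python3 -m inch '0 0.01 0.1 0 0 0 0;0 0.01 0.1 0 0 0 0;0 0.01 0.1 0 0 0 0'
python3 -c "
from st import *
st()"
```

```text
t: 11.72
eef_pos: [0.5697, 0.0209, 0.1785]
ee_rot: [-3.141, -0.0, 3.041]
force: [-0.8, -0.1, -4.2]
width: 0.0241
t: 12.1
eef_pos: [0.5696, 0.0215, 0.1785]
ee_rot: [-3.14, -0.0, 3.041]
force: [-1.0, -2.8, -3.4]
width: 0.0237
t 12.1 tcp [0.5696 0.0215 0.1785] seat-slot mm x,y,z [-0.9744  0.1486 15.9726] turn needed deg (world) [ 0.0756 -0.034  -0.0095] F [-0.9706 -2.7623 -3.3659] M [-1.1258 -0.0158 -0.0452] w 0.023651302138733555
```

The back edge touches the face (F −2.8 N), so the claws are through. I'll back off 0.7 mm and lower.

```bash
python3 -m inch '0 0 -0.08 0 0 0 0;0 0 -0.07 -0.2 0 0 0;0 0 -0.07 -0.4 0 0 0;0 0 -0.07 -0.4 0 0 0;0 0 -0.07 -0.4 0 0 0'; python3 -m inch '0 0 0 -0.1 0 0 0;0 0 0 -0.2 0 0 0;0 0 0 -0.2 0 0 0;0 0 0 -0.2 0 0 0'
python3 -c "
from st import *
st()"
```

```text
t: 12.72
eef_pos: [0.5697, 0.0209, 0.1745]
ee_rot: [-3.14, -0.0, 3.041]
force: [0.6, 0.1, -2.8]
width: 0.0238
t: 13.22
eef_pos: [0.5697, 0.0209, 0.1724]
ee_rot: [-3.14, -0.0, 3.041]
force: [0.1, -0.3, -3.4]
width: 0.0237
t 13.225 tcp [0.5697 0.0209 0.1724] seat-slot mm x,y,z [-1.6468  0.0379  9.9344] turn needed deg (world) [ 0.0796 -0.036  -0.0135] F [ 0.13   -0.2576 -3.4483] M [-0.0085 -0.0526 -0.0054] w 0.023688318629252123
```

```bash
python3 -m inch '0 0 0 -0.1 0 0 0;0 0 0 -0.2 0 0 0;0 0 0 -0.2 0 0 0;0 0 0 -0.2 0 0 0'
python3 -c "
from st import *
st()"; python3 -m inch '0 0 0 -0.1 0 0 0;0 0 0 -0.1 0 0 0;0 0 0 -0.1 0 0 0'; python3 -m inch '0 0 0 -0.1 0 0 0;0 0 0 -0.1 0 0 0;0 0 0 -0.1 0 0 0'
python3 -c "
from st import *
st()"
```

```text
t: 13.72
eef_pos: [0.5696, 0.0206, 0.1705]
ee_rot: [-3.14, -0.0, 3.04]
force: [0.3, -3.6, -2.2]
width: 0.0238
t 13.725 tcp [0.5696 0.0206 0.1705] seat-slot mm x,y,z [-1.945   0.0383  7.9953] turn needed deg (world) [ 0.1022 -0.0386 -0.007 ] F [ 0.2774 -3.6149 -2.1689] M [-1.1856 -0.1045 -0.0249] w 0.023840490427673482
t: 14.1
eef_pos: [0.5696, 0.0203, 0.1696]
ee_rot: [-3.139, -0.001, 3.04]
force: [-0.0, -4.5, 0.1]
width: 0.0241
t: 14.48
eef_pos: [0.5698, 0.0201, 0.1688]
ee_rot: [-3.139, -0.0, 3.04]
force: [-0.7, -5.3, 1.1]
width: 0.0235
t 14.475 tcp [0.5698 0.0201 0.1688] seat-slot mm x,y,z [-2.3786 -0.1221  6.2709] turn needed deg (world) [ 0.1304 -0.0224  0.0012] F [-0.6968 -5.2732  1.0696] M [-1.3641  0.0312 -0.0656] w 0.0235247084764438
```

It's resting on the catch at about 6 mm above home. I'll open the gripper, rise clear and look.

```bash
python3 -m inch '0.5 0 0 0 0 0 0;0.5 0 0 0 0 0 0;0.5 0 0 0 0 0 0;0.5 0 0 0 0 0 0;0.5 0 0 3 0 0 0;0.5 0 0 6 0 0 0;0.5 0 0 10 0 0 0;0.5 0 -6 14 0 0 0;0.5 0 -12 14 0 0 0;0.5 0 -15 14 0 0 0;0.5 0 -15 14 0 0 0'
python3 - <<'E'
from st import *
st(); F={c:grab_frame(c) for c in("side","top","wrist")}
for c in F:
  for n in("hanger_seat","hanger_heel","slot_top","hanger_grip"):
    print(c,n,[(np.round(r["location"],1).tolist(),round(r["p"],2)) for r in pinpoint(c,n)][:5])
a=cv2.resize(F["side"]["pixels"][130:260,200:300],(400,520),interpolation=cv2.INTER_CUBIC)
b=cv2.resize(F["top"]["pixels"][145:225,230:330],(400,320),interpolation=cv2.INTER_CUBIC)
im=np.zeros((520,800,3),np.uint8); im[:,:400]=a; im[:320,400:]=b; cv2.imwrite("pics/p4.png",im[:,:,::-1])
u=np.array([np.cos(yawp),np.sin(yawp),0])
heel=S-.022*u+[0,0,.021]; print("heel pred",heel,proj(F["side"],heel),proj(F["top"],heel))
E
```

```text
t: 15.85
eef_pos: [0.5695, -0.1321, 0.3088]
ee_rot: [-3.139, -0.0, 3.037]
force: [-0.4, 0.2, 0.4]
width: 0.044
t 15.85 tcp [ 0.5695 -0.1321  0.3088] seat-slot mm x,y,z [-153.8195  -15.4035  146.2064] turn needed deg (world) [ 0.1347 -0.0277  0.1837] F [-0.3738  0.1694  0.4074] M [ 0.1259 -0.0276 -0.0071] w 0.0439935613643012
side hanger_seat [([303.9, 258.9], 0.97), ([257.2, 176.4], 0.82), ([197.2, 261.1], 0.59)]
side hanger_heel [([201.2, 260.4], 0.95), ([310.0, 258.3], 0.87), ([259.7, 176.5], 0.71)]
side slot_top [([258.3, 175.0], 0.86), ([258.2, 180.5], 0.32)]
side hanger_grip [([214.7, 263.2], 0.91), ([321.9, 268.6], 0.91), ([258.9, 176.2], 0.61)]
top hanger_seat [([347.8, 169.7], 0.42)]
top hanger_heel [([353.8, 161.7], 0.54)]
top slot_top [([261.7, 183.6], 0.77)]
top hanger_grip [([356.7, 155.8], 0.39)]
wrist hanger_seat [([177.6, 151.2], 0.84), ([391.0, 151.2], 0.66)]
wrist hanger_heel [([381.6, 150.0], 0.93), ([162.9, 145.1], 0.64)]
wrist slot_top []
wrist hanger_grip [([270.2, 313.3], 0.67), ([352.5, 143.1], 0.58), ([142.3, 130.3], 0.58)]
heel pred [0.5741 0.0638 0.205 ] [255.8172 174.3348] [270.8727 180.2755]
```

View pics/p4.png

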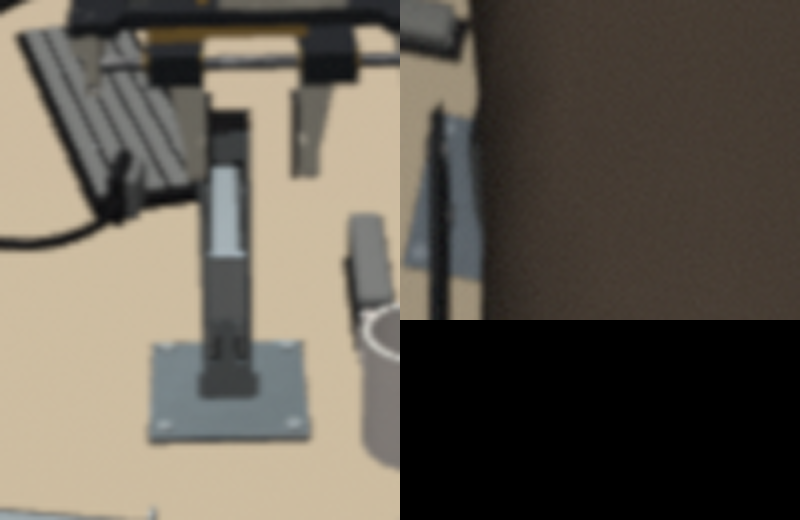

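The arm hangs in the top row, at side px (256,180). Next I'll shut the fingers and go above the heel.

```bash
python3 -m inch '0 0.45 5 0 0 0 0;0 0.45 11 0 0 0 0;0 0.45 17 0 0 0 0;0 0.45 19.6 0 0 0 0;0 0.45 19.6 -4 0 0 0;0 0.45 19.6 -7 0 0 0;0 0.45 19.6 -8.5 0 0 0;0 0.45 19.6 -8.5 0 0 0;0 0.45 19.6 -8.5 0 0 0' 20
python3 - <<'E'
from st import *
st(); f=grab_frame("side"); g=grab_frame("wrist")
a=cv2.resize(f["pixels"][130:230,200:300],(400,400),interpolation=cv2.INTER_CUBIC)
b=cv2.resize(g["pixels"],(400,300),interpolation=cv2.INTER_AREA)
im=np.zeros((400,800,3),np.uint8); im[:,:400]=a; im[:300,400:]=b; cv2.imwrite("pics/p5.png",im[:,:,::-1])
E
```

```text
t: 17.73
eef_pos: [0.5751, 0.0662, 0.2252]
ee_rot: [-3.14, 0.002, 3.04]
force: [-0.2, -0.0, 0.1]
width: 0.0008
t 17.725 tcp [0.5751 0.0662 0.2252] seat-slot mm x,y,z [44.0316 -0.7292 62.6781] turn needed deg (world) [ 0.11    0.0886 -0.0046] F [-0.2282 -0.0418  0.1448] M [ 0.0263 -0.0466  0.0368] w 0.000760455056177353
```

View pics/p5.png

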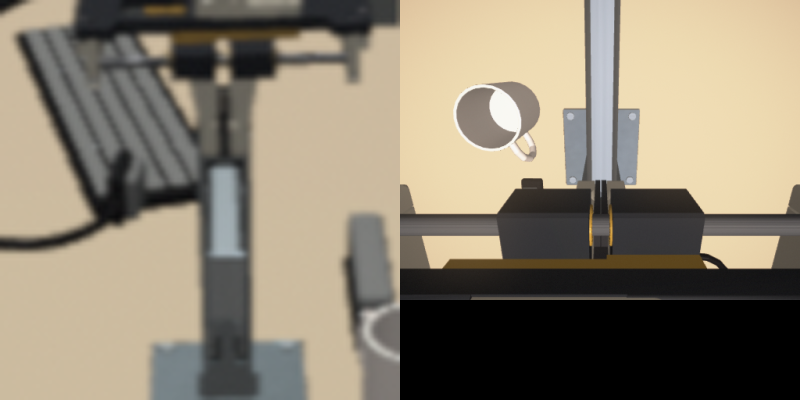

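```bash
python3 -m inch '0 -0.05 -0.2 -1 0 0 0;0 -0.05 -0.2 -1.6 0 0 0;0 -0.05 -0.2 -1.7 0 0 0;0 -0.05 -0.2 -1.7 0 0 0';  python3 -m inch '0 0 0 -0.1 0 0 0;0 0 0 -0.1 0 0 0;0 0 0 -0.1 0 0 0';python3 -m inch '0 0 0 -0.1 0 0 0;0 0 0 -0.1 0 0 0;0 0 0 -0.1 0 0 0'
```

```text
t: 18.32
eef_pos: [0.5745, 0.0642, 0.2081]
ee_rot: [-3.14, 0.002, 3.04]
force: [-0.2, 0.1, -0.0]
width: 0.0006
t: 18.7
eef_pos: [0.5745, 0.0643, 0.2072]
ee_rot: [-3.14, 0.002, 3.041]
force: [-0.6, 0.2, 0.9]
width: 0.0004
t: 19.08
eef_pos: [0.5745, 0.0643, 0.2061]
ee_rot: [-3.14, 0.002, 3.04]
force: [0.9, -0.6, 0.3]
width: 0.0002
```

```bash
for i in 1 2 3; do :; done; python3 -m inch '0 0 0 -0.1 0 0 0;0 0 0 -0.1 0 0 0;0 0 0 -0.1 0 0 0'; python3 -m inch '0 0 0 -0.05 0 0 0;0 0 0 -0.05 0 0 0;0 0 0 -0.05 0 0 0'; python3 -m inch '0 0 0 -0.05 0 0 0;0 0 0 -0.05 0 0 0;0 0 0 -0.05 0 0 0'
```

```text
t: 19.45
eef_pos: [0.5745, 0.0642, 0.2051]
ee_rot: [-3.14, 0.002, 3.04]
force: [-0.6, 0.1, 1.0]
width: 0.0008
t: 19.82
eef_pos: [0.5746, 0.0643, 0.2049]
ee_rot: [-3.14, 0.002, 3.041]
force: [-0.9, 0.1, 2.9]
width: 0.0006
t: 20.2
eef_pos: [0.5747, 0.0642, 0.2047]
ee_rot: [-3.14, 0.002, 3.041]
force: [-1.3, 0.4, 5.6]
width: 0.0005
```

```bash
python3 -m inch '0 0 0 -0.07 0 0 0;0 0 0 -0.07 0 0 0;0 0 0 -0.07 0 0 0'; python3 -m inch '0 0 0 -0.08 0 0 0;0 0 0 -0.08 0 0 0;0 0 0 -0.08 0 0 0'
```

```text
t: 20.58
eef_pos: [0.5749, 0.0642, 0.2044]
ee_rot: [-3.14, 0.003, 3.041]
force: [-1.6, 0.6, 5.8]
width: 0.0005
t: 20.95
eef_pos: [0.5752, 0.0642, 0.2042]
ee_rot: [-3.14, 0.004, 3.041]
force: [-2.2, -0.8, 6.2]
width: 0.0008
```

```bash
python3 -m inch '0 -0.03 0 -0.15 0 0 0;0 -0.03 0 -0.15 0 0 0;0 -0.03 0 -0.15 0 0 0'; python3 -m inch '0 -0.03 0 -0.2 0 0 0;0 -0.03 0 -0.2 0 0 0;0 -0.03 0 -0.2 0 0 0'
python3 -c "
from st import *
st()"
```

```text
t: 21.32
eef_pos: [0.5754, 0.0642, 0.2038]
ee_rot: [-3.14, 0.006, 3.041]
force: [-2.9, -0.5, 9.0]
width: 0.0004
t: 21.7
eef_pos: [0.5758, 0.0641, 0.2035]
ee_rot: [-3.141, 0.008, 3.042]
force: [-3.9, -0.9, 13.0]
width: 0.0002
t 21.7 tcp [0.5758 0.0641 0.2035] seat-slot mm x,y,z [41.9771 -1.3903 41.0814] turn needed deg (world) [ 0.0936  0.4372 -0.0759] F [-3.8964 -0.9314 13.0066] M [0.0801 1.3719 0.0663] w 0.00021748128131581168
```

```bash
python3 -m inch '0 -0.15 0 -0.15 0 0.4 0;0 -0.15 0 -0.2 0 0.4 0;0 -0.15 0 -0.2 0 0.4 0;0 -0.15 0 -0.2 0 0.4 0'
python3 -c "
from st import *
st()"
```

```text
t: 22.2
eef_pos: [0.5755, 0.0641, 0.2035]
ee_rot: [-3.141, 0.004, 3.042]
force: [-1.7, -0.3, 12.6]
width: 0.0005
t 22.2 tcp [0.5755 0.0641 0.2035] seat-slot mm x,y,z [41.9945 -1.2046 41.0525] turn needed deg (world) [ 0.0808  0.2379 -0.1115] F [-1.7304 -0.2783 12.6475] M [-0.0183  0.5825 -0.0091] w 0.00048488560585157844
```

```bash
python3 -m inch '0 -0.1 0 -0.28 0 0.3 0;0 -0.1 0 -0.28 0 0.3 0;0 -0.1 0 -0.28 0 0.3 0'; python3 -m inch '0 -0.08 0 -0.3 0 0.2 0;0 -0.08 0 -0.3 0 0.2 0;0 -0.08 0 -0.3 0 0.2 0'
python3 -c "
from st import *
st()"
```

```text
t: 22.58
eef_pos: [0.5759, 0.0641, 0.2032]
ee_rot: [-3.141, 0.003, 3.043]
force: [-3.7, 0.5, 16.6]
width: 0.0005
t: 22.95
eef_pos: [0.5761, 0.0642, 0.2018]
ee_rot: [-3.141, 0.002, 3.043]
force: [0.9, 0.7, 1.9]
width: 0.0004
t 22.95 tcp [0.5761 0.0642 0.2018] seat-slot mm x,y,z [42.1164 -1.7104 39.3735] turn needed deg (world) [ 0.0403  0.1376 -0.1754] F [0.8594 0.6902 1.8844] M [-0.0054 -0.1986 -0.0329] w 0.000368813349534868
```

It snapped. I'll press lightly on to confirm that it stands hard.

```bash
python3 -m inch '0 -0.15 0 -0.1 0 0 0;0 -0.15 0 -0.15 0 0 0;0 -0.15 0 -0.15 0 0 0;0 -0.15 0 -0.15 0 0 0'; python3 -m inch '0 0 0 -0.1 0 0 0;0 0 0 -0.1 0 0 0;0 0 0 -0.1 0 0 0'; python3 -m inch '0 0 0 -0.12 0 0 0;0 0 0 -0.12 0 0 0;0 0 0 -0.12 0 0 0'
```

```text
t: 23.45
eef_pos: [0.5745, 0.0642, 0.2]
ee_rot: [-3.141, 0.002, 3.043]
force: [-0.3, 0.8, -0.9]
width: 0.0004
t: 23.82
eef_pos: [0.5745, 0.0642, 0.199]
ee_rot: [-3.141, 0.002, 3.043]
force: [-0.3, 0.1, 1.0]
width: 0.0005
t: 24.2
eef_pos: [0.5749, 0.0642, 0.1988]
ee_rot: [-3.141, 0.003, 3.044]
force: [-1.9, -0.0, 6.2]
width: 0.0006
```

```bash
python3 -m inch '0 -0.08 0 -0.22 0 0.1 0;0 -0.08 0 -0.22 0 0.1 0;0 -0.08 0 -0.22 0 0.1 0'; python3 -m inch '0 -0.08 0 -0.3 0 0.1 0;0 -0.08 0 -0.3 0 0.1 0;0 -0.08 0 -0.3 0 0.1 0'; python3 -m inch '0 0 0 1 0 0 0;0 0 0 5 0 0 0;0 0 -4 10 0 0 0;0 0 -10 12 0 0 0;0 0 -16 12 0 0 0;0 0 -22 12 0 0 0;0 0 -28 12 0 0 0;0 0 -28 12 0 0 0'
python3 - <<'E'
from st import *
f=grab_frame("side"); g=grab_frame("top"); print(telemetry.get_state()["eef_pos"])
for c in("side","top"):
  for n in("hanger_seat","hanger_heel","slot_top","hanger_grip"): print(c,n,[(np.round(r["location"],1).tolist(),round(r["p"],2)) for r in pinpoint(c,n)][:5])
u=np.array([np.cos(yawp),np.sin(yawp),0])
print("home lip top pred",proj(f,S-.147*u+[0,0,.033]),"if 6mm high",proj(f,S-.147*u+[0,0,.039]))
save(f,"s6.png",(205,130,305,230),6)
E
```

```text
t: 24.58
eef_pos: [0.5749, 0.0642, 0.1987]
ee_rot: [-3.141, 0.004, 3.044]
force: [-2.7, -0.5, 12.0]
width: 0.0005
t: 24.95
eef_pos: [0.5754, 0.0641, 0.1986]
ee_rot: [3.141, 0.007, 3.045]
force: [-4.6, -0.1, 16.2]
width: 0.0004
t: 25.95
eef_pos: [0.5746, -0.2196, 0.3179]
ee_rot: [-3.141, 0.005, 3.04]
force: [0.1, 0.5, -0.0]
width: 0.0003
[ 0.5751 -0.2166  0.3182]
side hanger_seat [([194.5, 263.7], 0.93), ([302.4, 259.5], 0.83), ([252.2, 180.7], 0.67)]
side hanger_heel [([201.7, 258.5], 0.71), ([255.1, 176.5], 0.69), ([308.8, 258.0], 0.65)]
side slot_top [([255.6, 176.9], 0.66)]
side hanger_grip [([323.8, 267.3], 0.98), ([212.2, 262.4], 0.72), ([303.7, 246.7], 0.67)]
top hanger_seat [([263.0, 180.9], 0.84)]
top hanger_heel [([275.4, 182.1], 0.98)]
top slot_top [([259.9, 183.5], 0.72)]
top hanger_grip [([285.8, 184.7], 0.56)]
home lip top pred [256.3925 192.8214] if 6mm high [256.3537 190.7331]
```

View pics/s6.png

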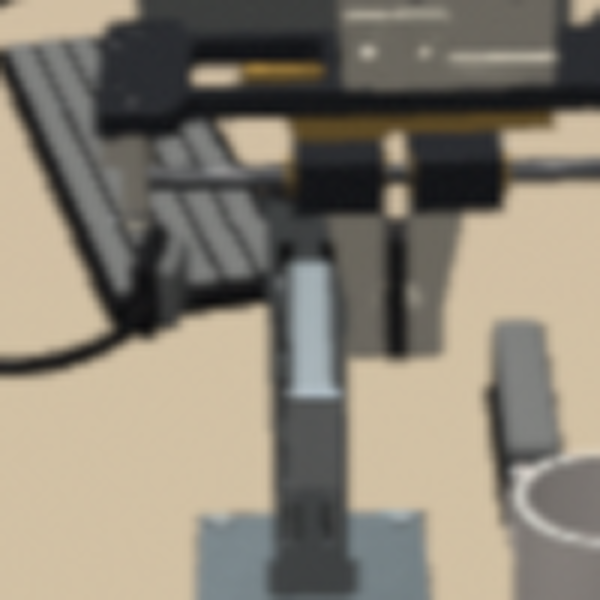

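The side view shows the arm upright on the post with its lip at about px (257,195), the robot clear of it, and the headset, mug and stapler where they were. I'm handing in.

```bash
python3 -m inch '0 0 0 0 0 0 0;0 0 0 0 0 0 0' && python3 -c "
from station import arm
print(arm.job_done())"
```

```text
t: 26.7
eef_pos: [0.5756, -0.2148, 0.3189]
ee_rot: [3.141, 0.007, 3.047]
force: [-0.5, -0.1, -0.0]
width: 0.0006
the job is handed in; nothing more can be done
None
```

The largest headset arm (the middle one) is hanging on the post with its upper claws in the topmost slots, and I handed the job in at about 27 s.

- **Hooking:** the claws went in 16 mm above home without resistance until the back edge touched the face at about 3 N. I backed off 0.7 mm and lowered the arm onto the spring, about 6 mm above home. Then I let go.
- **Pressing:** with the fingers shut I pushed at the heel. The highest push I read before the snap was about 17 N, and then the force dropped to 2 N.
- **Home check:** the flat top then stood hard at 199 mm, the expected home height, moving only about 0.4 mm under a 16 N push.
- **Final view:** the last side picture shows the arm upright on the post, the robot clear of it, and the headset, mug and stapler apparently where they were.

Some checks were weak or showed a flaw:
- **Sideways drift:** the fingertip drifted about 1.5 mm sideways while pressing, with up to 4.6 N of side force. I corrected it along the way.
- **Network positions:** the networks placed the seat and slot points a few pixels apart at the end, too coarse to confirm the last millimetre. "Fully home" therefore rests on the snap, the height and the hard stop.
- **Contact force on the post:** I could not read it directly. I judged it from the push, since the total is at most about twice that.

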